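# Divide a returns crate and load it with tins

## Robot

A 7-joint arm with a two-finger parallel gripper is mounted at the origin on a cart in front of the work surface, level with it; the furniture and walls round the work are solid. World frame = base frame: x ahead of the robot, y to its left, z up, the work surface at z = 0. Lengths are in mm, angles in rad, forces in N, time in s.
With the tool pointing down it reaches from about 400 to 875 mm from the base axis. Payload 4.4 kg.
Tool frame: the origin (TCP) lies midway between the tips of the shut fingers; the grasp point (between the pads) lies 19 mm behind it; z points along the fingers, y is the line along which they close (so a half turn about z gives the same grasp; the last joint's range is limited). The gripper opens to 85 mm and grips with 20 to 120 N. Pads are 22 mm wide; open, the fingers measure 114 mm over their backs; the gripper's body (76 mm by 85 mm) begins 54 mm behind the grasp point. The pads swing forward as they close: fully open they stand 13 mm farther back than shut.
Start: joints at [-1.329, 0.628, 0.038, 1.517, -0.027, 0.996, -0.02], TCP at [196.902, 619.474, 231.313] pointing down, gripper open.
Joint ranges: [-3.06, 3.06], [-0.37, 2.12], [-1.25, 1.32], [0.18, 2.47], [-1.1, 4.24], [0.23, 1.98], [-2.94, 2.94]. Speed limits (rad/s): [2.57, 2.57, 3.14, 3.14, 3.14, 3.14, 3.14].

## Interface

Orientations are given as [roll, pitch, yaw] about the fixed x, y, z axes, in that order (R = Rz(yaw) Ry(pitch) Rx(roll)).
In Python, from cell import ctrl gives the robot as it stands. The module is installed in compiled form; this text tells all that it offers.
- The arm moves only by the tool step_arm, never from a script. Its argument "commands" is one flat list of numbers, 7 for each row, row after row: the shift along the tool's x, y, z in cm, then the turn, a rotation vector about the tool's x, y, z in rad, then the opening, from 0 (shut) to 1 (fully open). A call has 1 to 10 rows; each row is the pose to reach, as a shift and turn from the pose commanded when the call began, along the tool's axes at that moment; what a row does not reach only later rows make up. A row lasts 1/10 s, in which the tool goes at most 50 mm and 8.59 degrees, less where a joint would pass 70% of its speed; a pose out of reach is approached as far as the arm can. A call with a gripper value outside its range is refused whole. The fingers move at their own pace and stop on an object; the grip force is fixed at half the most. Time passes only in rows, so rows that repeat a pose let the fingers close. It gives the time, the measured TCP pose, the force, the opening and the grip force at its end, in the units of the state.
- ctrl.read_state(): the state, without advancing time (a new reading comes with each control period).
- ctrl.get_image(name): name is "scene" or "top" or "wrist"; returns a dict with "image" (384x512x3 uint8, red, green, blue), "range_z" (384x512 float32, mm along the optical axis (not along the pixel's ray), 0 where there is no reading), "vfov" (degrees; the focal length in pixels is half the picture's height over the tangent of half this angle, whatever the lens; pixels are square), "cx", "cy" (the principal point, pixels), "D" ([k1, k2, p1, p2, k3] as OpenCV has them; the pictures are not rectified), "world_to_cam" (4x4, takes a point from world to camera coordinates). Camera axes: x right, y down, z forward; pixel columns grow to the right and rows downward; lengths in mm; the calibration is good to about 2 mm. A picture is of the moment at which its call begins.
- ctrl.finish_job(): hands the job in; it is judged then, once.
The state is a dict: "clock": time; "qpos": joint angles; "qd": joint speeds; "tau": joint torques, N m; "eef_pos": TCP position; "tool_rot": TCP orientation; "force": force on the tool from outside, world axes, zero at the start; "torque": the same for the moment, N m; "width": finger opening in mm; "gripper_force": force on a finger pad.
Only numpy, scipy, OpenCV 4.12 (cv2) and the standard library are available. Lean on these libraries where they do the work, as an engineer would, in place of code of your own. Each camera call takes 0.05 s, during which the arm holds its last target. There are 200 camera calls.

## Task

Draw the green divider out of the stack of sheets leaning on the stand, leaving the other sheets leaning there, stand it in the slot across the middle of the still empty crate, right down on the floor, and turn the red latch fully closed over it. Then move every tin from the compartment bin into the crate, lying flat on its floor, lids up: orange-lidded tins on the orange side of the divider, blue-lidded tins on the blue side. Leave the steel cup and the other things on the table where they are.

Things in the scene. Friction and masses are not known exactly. Their poses are not given: they have to be found in the camera images.
- panel_green: the divider: flat rigid green plastic sheet, 8 mm thick (x), 188 wide (y), 56 high, with a lug 36 wide and 34 tall on its top edge (in the middle, y = 0), lug top 90 mm above its foot; about 130 g. Origin: centre of its bottom edge, z up the sheet. One of four face to face on the stand, leaning back 0.3 rad, tops away from the robot, order varies; a knock easily topples them forwards
- panel_white: flat rigid white plastic sheet, 8 mm thick (x), 188 wide (y), 56 high, with a lug 36 wide and 34 tall on its top edge (at y = +54 mm), lug top 90 mm above its foot; about 130 g. Origin: centre of its bottom edge, z up the sheet. One of four face to face on the stand, leaning back 0.3 rad, tops away from the robot, order varies; a knock easily topples them forwards
- panel_grey: flat rigid grey plastic sheet, 8 mm thick (x), 188 wide (y), 56 high, with a lug 36 wide and 34 tall on its top edge (at y = +54 mm), lug top 90 mm above its foot; about 130 g. Origin: centre of its bottom edge, z up the sheet. One of four face to face on the stand, leaning back 0.3 rad, tops away from the robot, order varies; a knock easily topples them forwards
- panel_yellow: flat rigid yellow plastic sheet, 8 mm thick (x), 188 wide (y), 56 high, with a lug 36 wide and 34 tall on its top edge (at y = -54 mm), lug top 90 mm above its foot; about 130 g. Origin: centre of its bottom edge, z up the sheet. One of four face to face on the stand, leaning back 0.3 rad, tops away from the robot, order varies; a knock easily topples them forwards
- stand: fixed grey sheet stand, 88 mm (x) by 200 mm (y). Origin on the table, under the stack. The sheets stand on its 6 mm thick base between a front lip (12 mm high, on the side of its -x, towards the robot) and a sloping back 50 mm high that leans 0.3 rad towards its +x; the upper edges and lugs of the sheets rise free above it
- crate: fixed grey open crate, outside 204 mm (x) by 213 mm (y), walls 6 mm thick and 44 mm high, floor 6 mm thick. Origin: centre of its underside, on the table. The divider goes across its middle, in the plane x = 0, between black guide ribs on the two y walls; it parts the crate into a half with an orange floor (-x) and one with a blue floor (+x)
- slot (a point): on the crate floor (6 mm above the table), midway between the two pairs of guide ribs; the axes are the crate's. A divider stands here with its bottom edge on the floor and its width along y. The ribs leave a channel 12 mm wide in x, flaring to about 33 mm at their tops, 58 mm above the table; they reach 17 mm in from the y walls, which are 201 mm apart inside
- orange_half (a point): middle of the orange floor of the crate (6 mm above the table), 50 mm to -x of the slot; the half is about 90 mm (x) by 201 mm (y) inside; three tins, long side along x, fit side by side along y, 60 mm apart
- blue_half (a point): middle of the blue floor of the crate, 50 mm to +x of the slot; otherwise as the orange half
- latch_pivot (a point): pivot (vertical axis) of the red turn latch, 74 mm above the table, level with the top of the latch bar, on a black post outside the -y wall of the crate, 115 mm in y from the slot's centre
- latch_pin (a point): top of the upright round pin (12 mm thick, 20 mm tall, black) on the red latch bar, 36 mm from the pivot, 93 mm above the table
- latch (a joint): angle of the red turn latch, rad: 0 = open (bar and pin point to -x of the crate, from the pivot), 1.57 = closed against its stop (bar points to +y of the crate, over the upper edge of a divider standing in the slot, 4 mm above it). Seen from above it closes clockwise; it stays where it is left and moves with about 1 N at the pin
- bin: fixed blue compartment bin, 166 (x) by 207 (y) by 13 mm high, walls and floor 4 mm, 2 by 3 compartments (2 along x, 3 along y) with partitions of the same height. Origin: centre of its underside
- cup: small steel cup, 65 mm wide, 66 mm tall, a bystander. Origin in its foot
- tin_orange0: small oblong metal tin with a orange lid, 66 mm long (x), 30 mm wide (y), 30 mm tall, 100 g, closed and rigid. Origin: centre of its underside; z up through the lid. Lies in one of the bin's compartments at the start, long side along the bin's x, or is absent (None)
- tin_orange1: small oblong metal tin with a orange lid, 66 mm long (x), 30 mm wide (y), 30 mm tall, 100 g, closed and rigid. Origin: centre of its underside; z up through the lid. Lies in one of the bin's compartments at the start, long side along the bin's x, or is absent (None)
- tin_orange2: small oblong metal tin with a orange lid, 66 mm long (x), 30 mm wide (y), 30 mm tall, 100 g, closed and rigid. Origin: centre of its underside; z up through the lid. Lies in one of the bin's compartments at the start, long side along the bin's x, or is absent (None)
- tin_blue0: small oblong metal tin with a blue lid, 66 mm long (x), 30 mm wide (y), 30 mm tall, 100 g, closed and rigid. Origin: centre of its underside; z up through the lid. Lies in one of the bin's compartments at the start, long side along the bin's x, or is absent (None)
- tin_blue1: small oblong metal tin with a blue lid, 66 mm long (x), 30 mm wide (y), 30 mm tall, 100 g, closed and rigid. Origin: centre of its underside; z up through the lid. Lies in one of the bin's compartments at the start, long side along the bin's x, or is absent (None)
- tin_blue2: small oblong metal tin with a blue lid, 66 mm long (x), 30 mm wide (y), 30 mm tall, 100 g, closed and rigid. Origin: centre of its underside; z up through the lid. Lies in one of the bin's compartments at the start, long side along the bin's x, or is absent (None)
Things that resemble listed ones, but are neither listed nor needed, are in the scene too. Leave any pink look-alike of the tin_blue1 alone.

How it is judged:
By the outcome, as a careful person would: the job done as asked, in the order asked, and still so for the second after the job is handed in, with the robot touching nothing.
Of tin_orange0, tin_orange1, tin_orange2, tin_blue0, tin_blue1, tin_blue2 only 3 to 5 are there at a start; the rules pass over those that are not, and their reading is None.
At some moment in a run one of tin_orange0, tin_orange1, tin_orange2, tin_blue0, tin_blue1, tin_blue2 may be knocked a few centimetres aside while the robot is not near it.
It also fails if it takes over 210 s, if anything falls off the work surface, if the arm or the gripper's body presses on something with over 40 N, if the wrist force passes 120 N, or if a joint passes its speed limit or range.

## Working session

There is one attempt and no reset: what is moved stays moved. The work goes in short steps, Python scripts to look and compute and a tool call to move; the robot and the scene stay as the last step left them, time stands still between calls to the robot, and variables do not carry over. Pictures are saved under pics/ and viewed, at most 14 in all, crops included, and the job is handed in when it is done.

Besides the shell and the picture viewer there is one more tool, called after "Call:" as name(argument=value, ...) on one line, values as JSON. step_arm: Moves the arm, as the interface text tells. Its arguments: {"type":"object","properties":{"commands":{"type":"array"}},"required":["commands"]}

```bash
mkdir -p pics
cat > h.py <<'E'
import numpy as np, cv2, pickle
from cell import ctrl
from scipy.spatial.transform import Rotation as R
def grab(n,save=None):
    d=ctrl.get_image(n); pickle.dump(d,open(f'pics/{n}.pkl','wb'))
    if save: cv2.imwrite(f'pics/{save}.png',cv2.cvtColor(d['image'],cv2.COLOR_RGB2BGR))
    return d
def load(n): return pickle.load(open(f'pics/{n}.pkl','rb'))
def K(d):
    f=d['image'].shape[0]/2/np.tan(np.radians(d['vfov'])/2)
    return np.array([[f,0,d['cx']],[0,f,d['cy']],[0,0,1]])
def rays(d,uv):
    p=cv2.undistortPoints(np.float64(uv).reshape(-1,1,2),K(d),np.float64(d['D'])).reshape(-1,2)
    return np.c_[p,np.ones(len(p))]
def plane(d,uv,z):   # cast onto world plane z
    T=np.linalg.inv(d['world_to_cam']); r=rays(d,uv)@T[:3,:3].T; o=T[:3,3]
    return o+r*((z-o[2])/r[:,2])[:,None]
def depth(d,uv):     # world points from range
    T=np.linalg.inv(d['world_to_cam']); uv=np.asarray(uv,int).reshape(-1,2)
    z=d['range_z'][uv[:,1],uv[:,0]]
    return (rays(d,uv)*z[:,None])@T[:3,:3].T+T[:3,3]
def cloud(d):
    v,u=np.mgrid[0:384,0:512]; return depth(d,np.c_[u.ravel(),v.ravel()]).reshape(384,512,3)
E
python3 - <<'E'
from h import *
for n in('top','scene','wrist'):
    d=grab(n,n+'0'); print(n,d['vfov'],d['cx'],d['cy'],d['D'],np.linalg.inv(d['world_to_cam']).round(2).tolist())
s=ctrl.read_state(); print(s)
a=[cv2.imread(f'pics/{n}0.png') for n in('top','scene')]
E
```

```text
top 42.01408737793974 245.4492905425674 183.69324808927132 [0.01693278 0.         0.         0.         0.        ] [[0.01, -0.99, 0.12, 389.22], [-1.0, -0.01, -0.0, 117.6], [0.0, -0.12, -0.99, 1396.01], [0.0, 0.0, 0.0, 1.0]]
scene 43.4996842267105 253.10359621950977 192.0661517172668 [-0.18725995  0.          0.          0.          0.        ] [[-0.85, 0.28, -0.46, 1034.55], [0.53, 0.43, -0.73, 890.21], [-0.01, -0.86, -0.51, 627.57], [0.0, 0.0, 0.0, 1.0]]
wrist 67.35842118866071 258.59666175350867 190.77813009753189 [-0.0702658  0.         0.         0.         0.       ] [[0.3, 0.91, 0.28, 126.15], [0.95, -0.29, -0.09, 640.83], [-0.0, 0.29, -0.96, 373.39], [0.0, 0.0, 0.0, 1.0]]
{'clock': 0.15, 'qpos': array([-1.32882597,  0.62914225,  0.0384231 ,  1.51809803, -0.02701414,
        0.9962878 , -0.02000615]), 'qd': array([-4.53808902e-04, -3.10500253e-03,  1.67625796e-05, -3.14718228e-03,
        4.84380566e-05,  1.40210253e-03, -6.93307670e-04]), 'tau': array([ 2.29884783e-03, -5.63797545e+01,  1.22820307e+00, -1.93649948e+01,
        1.12211550e-02,  7.43736571e-03,  7.48111887e-06]), 'eef_pos': array([196.72079007, 619.04450688, 230.60718547]), 'tool_rot': array([-3.14017376e+00, -2.07522523e-05,  2.83382981e+00]), 'force': array([-0.04313943,  0.04687054, -0.07841257]), 'torque': array([ 0.05399457, -0.00861194,  0.01176459]), 'gripper_force': 0.0, 'width': 85.64156728715469}
```

View pics/top0.png

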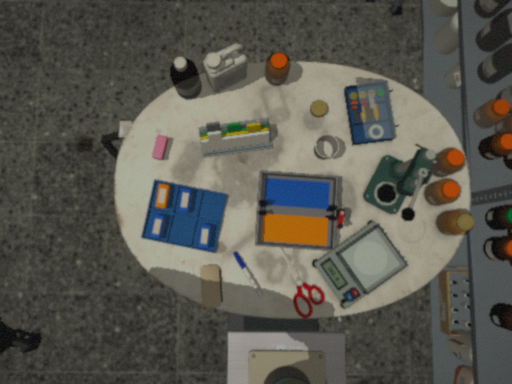

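View pics/scene0.png

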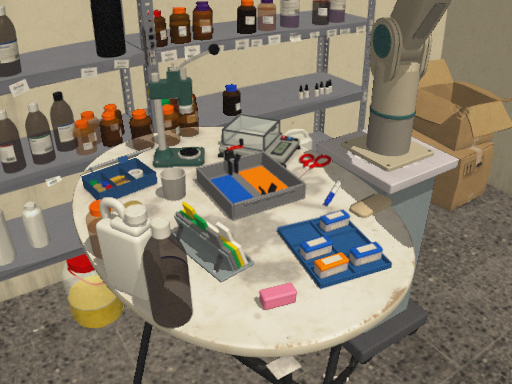

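The top view shows the crate at (298,210): orange floor near the robot, blue floor far, red latch at (341,216). The stand is at (236,136) with green in front of/among white and yellow. The bin is at (184,215), with an orange lid at (162,195) and blue lids at (184,199), (158,222) and (204,235). The pink block at (160,147) is the look-alike tin.

Could be taken for the green divider: the green press (388,185) and the other sheets (205-265,130); the divider is the green sheet at about (232,129). For tins: the pink block (160,147) and the bottle caps (278,62), (452,160). Those are excluded.

Run:
```python
from h import *
d=load('top'); im=d['image']; hsv=cv2.cvtColor(im,cv2.COLOR_RGB2HSV)
def rep(name,m,z,roi):
    mm=np.zeros(m.shape,np.uint8); u0,v0,u1,v1=roi; mm[v0:v1,u0:u1]=m[v0:v1,u0:u1]
    cs,_=cv2.findContours(mm,cv2.RETR_EXTERNAL,cv2.CHAIN_APPROX_NONE)
    for c in cs:
        if cv2.contourArea(c)<15: continue
        w=plane(d,c.reshape(-1,2),z)[:,:2].astype(np.float32); r=cv2.minAreaRect(w)
        print(name,c.reshape(-1,2).mean(0).round(),np.round(r[0]),np.round(r[1]),round(r[2],1))
H,S,V=[hsv[...,i].astype(int) for i in range(3)]
org=((H>8)&(H<22)&(S>170)&(V>120)).astype(np.uint8); blu=((H>100)&(H<125)&(S>150)&(V>40)).astype(np.uint8)
rep('orangefloor',org,6,(250,165,350,255)); rep('bluefloor',blu,6,(250,165,350,255))
rep('bin',blu,13,(135,170,240,260)); rep('orangelid',org,35,(135,170,240,260))
rep('brightblue',((blu>0)&(V>150)).astype(np.uint8),35,(135,170,240,260))
grn=((H>40)&(H<80)&(S>120)).astype(np.uint8); rep('green',grn,80,(190,110,280,160))
rep('yellow',((H>22)&(H<35)&(S>120)).astype(np.uint8),80,(190,110,280,160))
red=(((H<6)|(H>172))&(S>150)).astype(np.uint8); rep('red',red,74,(320,195,360,235))
c=cv2.cvtColor(im,cv2.COLOR_RGB2BGR)
a=cv2.resize(c[108:165,190:280],None,fx=6,fy=6,interpolation=cv2.INTER_CUBIC)
s=cv2.cvtColor(load('scene')['image'],cv2.COLOR_RGB2BGR)
b=cv2.resize(s[190:285,165:260],None,fx=6,fy=6,interpolation=cv2.INTER_CUBIC)[:,:]
o=np.zeros((600,800,3),np.uint8); a=cv2.resize(a,(400,253));o[:253,:400]=a;b=cv2.resize(b,(400,400));o[:400,400:]=b
e=cv2.resize(c[165:255,250:355],(400,343));o[255:598,:400]=e; cv2.imwrite('pics/crop1.png',o)
```

```text
orangefloor [295. 229.] [429. -23.] [176.  74.] 86.3
bluefloor [297. 193.] [529. -29.] [180.  74.] 85.6
bin [180. 214.] [462. 283.] [201. 158.] 79.2
orangelid [164. 196.] [515. 342.] [26. 63.] 82.3
green [234. 128.] [697. 149.] [22. 66.] 9.3
yellow [246. 130.] [694. 119.] [ 25. 125.] 8.6
red [340. 218.] [ 455. -137.] [13. 34.] 89.3
```

View pics/crop1.png

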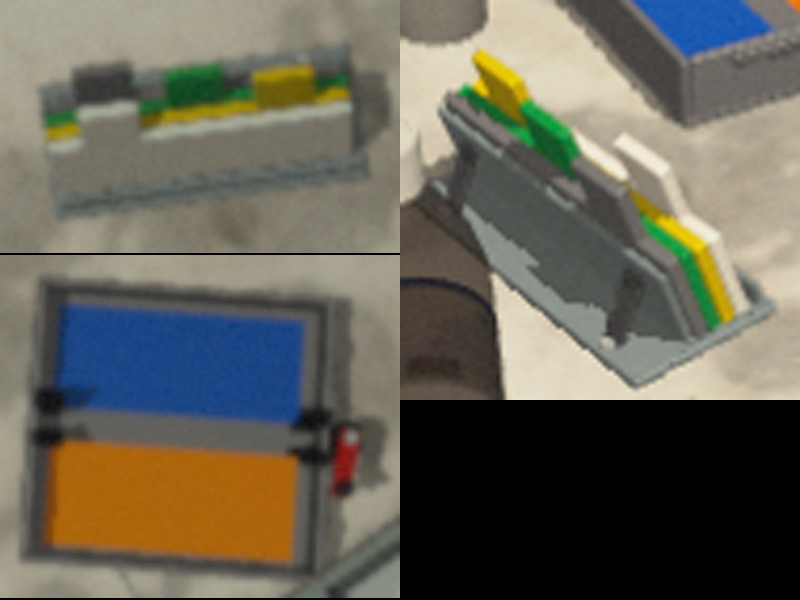

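The crop shows the order from the front: white, yellow, green, grey. The green lug is in the middle and free on both sides. The latch is open, pointing to -x. Next I go above the stand for a closer look.

```bash
cat >> h.py <<'E'
def pose():
    s=ctrl.read_state(); return s['eef_pos'],R.from_euler('xyz',s['tool_rot'])
def rel(p,rpy,frm=None):  # shift cm + rotvec in tool axes from measured pose
    p0,r0=pose() if frm is None else (np.array(frm[0]),R.from_euler('xyz',frm[1]))
    t=R.from_euler('xyz',rpy)
    print('cmd',(r0.inv().apply(np.array(p)-p0)/10).round(2).tolist(),(r0.inv()*t).as_rotvec().round(3).tolist())
E
python3 -c "
from h import *
rel([685,147,215],[np.pi,0,1.73])"
```

```text
cmd [-60.83, -30.19, 1.6] [-0.001, 0.001, 1.104]
```

Call:
step_arm(commands=[-60.8, -30.2, 1.6, 0, 0, 1.104, 1, -60.8, -30.2, 1.6, 0, 0, 1.104, 1, -60.8, -30.2, 1.6, 0, 0, 1.104, 1, -60.8, -30.2, 1.6, 0, 0, 1.104, 1, -60.8, -30.2, 1.6, 0, 0, 1.104, 1, -60.8, -30.2, 1.6, 0, 0, 1.104, 1, -60.8, -30.2, 1.6, 0, 0, 1.104, 1, -60.8, -30.2, 1.6, 0, 0, 1.104, 1, -60.8, -30.2, 1.6, 0, 0, 1.104, 1, -60.8, -30.2, 1.6, 0, 0, 1.104, 1])

```text
clock: 1.15
eef_pos: [557.1, 270.5, 219.2]
tool_rot: [-3.141, -0.0, 1.73]
force: [0.9, 0.6, 0.3]
width: 85.6
gripper_force: 0.0
```

```bash
python3 -c "
from h import *
rel([685,147,215],[np.pi,0,1.73])"
```

```text
cmd [-14.23, 10.66, 0.42] [-0.0, -0.0, 0.0]
```

Call:
step_arm(commands=[-14.2, 10.6, 0.4, 0, 0, 0, 1, -14.2, 10.6, 0.4, 0, 0, 0, 1, -14.2, 10.6, 0.4, 0, 0, 0, 1, -14.2, 10.6, 0.4, 0, 0, 0, 0.5, -14.2, 10.6, 0.4, 0, 0, 0, 0.5, -14.2, 10.6, 0.4, 0, 0, 0, 0.5])

```text
clock: 1.75
eef_pos: [683.0, 148.2, 214.7]
tool_rot: [-3.14, -0.001, 1.729]
force: [-0.4, 1.2, 0.4]
width: 44.1
gripper_force: 0.0
```

Run:
```python
from h import *
d=grab('wrist','w1'); P=cloud(d); im=d['image']
hsv=cv2.cvtColor(im,cv2.COLOR_RGB2HSV);H,S,V=[hsv[...,i].astype(int) for i in range(3)]
g=((H>40)&(H<80)&(S>110)&(V>40)&(P[...,2]>0)); 
n,l,st,ce=cv2.connectedComponentsWithStats(g.astype(np.uint8))
for i in range(1,n):
    if st[i,4]>40: print(st[i],np.percentile(P[l==i],[2,50,98],axis=0).round().tolist())
print(pose()[0],ctrl.read_state()['width'])
```

```text
[ 264   86   20  130 1241] [[677.0, 111.0, 59.0], [693.0, 159.0, 66.0], [705.0, 236.0, 95.0]]
[682.38419389 149.74679615 214.89901418] 42.43736178581346
```

View pics/w1.png

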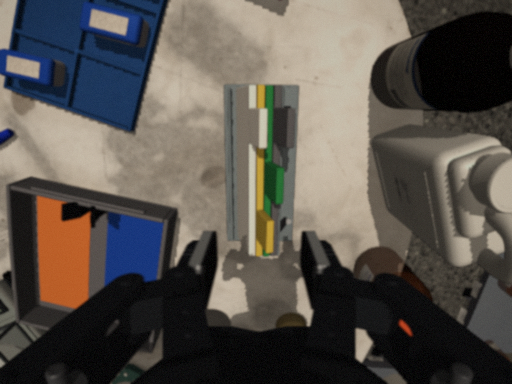

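The wrist view shows the green lug at (274,183), the sheets' edges running vertically, and yellow, white and grey lugs clear of it. Now I measure the lug.

Run:
```python
from h import *
d=load('wrist'); P=cloud(d); im=d['image']
hsv=cv2.cvtColor(im,cv2.COLOR_RGB2HSV);H,S,V=[hsv[...,i].astype(int) for i in range(3)]
g=((H>40)&(H<80)&(S>110)&(V>40)&(P[...,2]>0))
v,u=np.where(g)
for r in range(90,216,6):
    c=u[v==r]; 
    if len(c): print(r,c.min(),c.max(),P[r,c.min()].round().tolist(),P[r,c.max()].round().tolist())
lug=g&(P[...,2]>82); vv,uu=np.where(lug); q=plane(d,np.c_[uu,vv],92)
print('lug',len(uu),q.mean(0).round(1),cv2.minAreaRect(q[:,:2].astype(np.float32)), P[lug].mean(0))
# edge strips away from the lug: centre line on z=59.5 plane
rows=[r for r in list(range(90,150,2))]; L=[]
for r in rows:
    c=u[v==r]; L.append(plane(d,[[ (c.min()+c.max())/2,r]],60)[0])
L=np.array(L);k=np.polyfit(L[:,1],L[:,0],1);print('edge x=ky+b',k,'yaw',-np.arctan(k[0]),L[0],L[-1])
```

```text
90 266 273 [676.0, 235.0, 62.0] [683.0, 236.0, 61.0]
96 266 272 [677.0, 229.0, 60.0] [683.0, 230.0, 60.0]
102 266 272 [678.0, 223.0, 63.0] [684.0, 224.0, 59.0]
108 268 272 [681.0, 218.0, 61.0] [685.0, 219.0, 61.0]
114 269 272 [683.0, 212.0, 61.0] [686.0, 213.0, 59.0]
120 268 272 [683.0, 206.0, 62.0] [687.0, 207.0, 60.0]
126 268 272 [684.0, 201.0, 61.0] [688.0, 201.0, 58.0]
132 268 272 [685.0, 195.0, 61.0] [689.0, 195.0, 60.0]
138 268 272 [686.0, 189.0, 61.0] [690.0, 189.0, 59.0]
144 268 271 [687.0, 183.0, 61.0] [690.0, 183.0, 60.0]
150 265 271 [685.0, 176.0, 61.0] [691.0, 177.0, 60.0]
156 265 271 [686.0, 170.0, 62.0] [692.0, 171.0, 61.0]
162 265 271 [687.0, 163.0, 61.0] [693.0, 165.0, 66.0]
168 265 283 [688.0, 158.0, 63.0] [703.0, 166.0, 91.0]
174 265 283 [689.0, 151.0, 63.0] [704.0, 161.0, 94.0]
180 265 282 [690.0, 145.0, 62.0] [704.0, 155.0, 94.0]
186 264 282 [690.0, 138.0, 61.0] [705.0, 149.0, 93.0]
192 264 282 [691.0, 131.0, 61.0] [706.0, 143.0, 93.0]
198 264 282 [692.0, 125.0, 62.0] [707.0, 137.0, 93.0]
204 264 270 [693.0, 117.0, 61.0] [700.0, 118.0, 60.0]
210 264 270 [694.0, 111.0, 61.0] [701.0, 111.0, 59.0]
lug 419 [699.9 149.9  92. ] ((695.8264770507812, 154.19085693359375), (17.78245735168457, 54.050437927246094), 8.357282638549805) [699.78854663 150.34329981  93.7532191 ]
edge x=ky+b [-1.80821906e-01  7.21833072e+02] yaw 0.17888893630998923 [679.45966297 235.17218911  60.        ] [688.49375063 178.52651207  60.        ]
```

```bash
cat >> h.py <<'E'
def tilt(yaw,t):  # tool down with tool y along the normal at 'yaw', leaning back t
    n=R.from_euler('z',yaw)
    return (n*R.from_euler('y',t)*n.inv()*R.from_euler('xyz',[np.pi,0,yaw+np.pi/2])).as_euler('xyz')
E
python3 - <<'E'
from h import *
psi=.146;a=np.array([.2923,.0430,.9553]);T=np.array([701.8,150,93.2])
e=tilt(psi,.3);print(e); rel(T+45*a,e); rel(T-26*a,e)
E
```

```text
[-2.84159265  0.          1.71679633]
cmd [-0.31, 3.26, 7.87] [0.298, 0.001, 0.014]
cmd [-0.29, 1.18, 14.65] [0.298, 0.001, 0.014]
```

Call:
step_arm(commands=[-0.3, 3.3, 7.9, 0.3, 0, 0.014, 0.45, -0.3, 3.3, 7.9, 0.3, 0, 0.014, 0.45, -0.3, 3.3, 7.9, 0.3, 0, 0.014, 0.45, -0.3, 3.3, 7.9, 0.3, 0, 0.014, 0.45, -0.3, 3.3, 7.9, 0.3, 0, 0.014, 0.45, -0.3, 3.3, 7.9, 0.3, 0, 0.014, 0.45, -0.3, 3.3, 7.9, 0.3, 0, 0.014, 0.45])

```text
clock: 2.5
eef_pos: [717.3, 151.6, 142.3]
tool_rot: [-2.849, 0.001, 1.716]
force: [0.3, 0.5, 0.6]
width: 38.4
gripper_force: 0.0
```

Run:
```python
from h import *
psi=.146;a=np.array([.2923,.0430,.9553]);T=np.array([701.8,150,93.2])
d=grab('wrist','w2'); P=cloud(d); im=d['image']
hsv=cv2.cvtColor(im,cv2.COLOR_RGB2HSV);H,S,V=[hsv[...,i].astype(int) for i in range(3)]
g=((H>40)&(H<80)&(S>110)&(V>40)&(P[...,2]>86));v,u=np.where(g)
q=plane(d,np.c_[u,v],93)
n=np.array([np.cos(psi),np.sin(psi),0]);w=np.array([-np.sin(psi),np.cos(psi),0])
print('top vs T: normal',np.percentile((q-T)@n,[2,50,98]),'width',np.percentile((q-T)@w,[2,50,98]))
e=tilt(psi,.3); rel(T+45*a,e); rel(T-26*a,e);print(pose()[0],ctrl.read_state()['tool_rot'])
```

```text
top vs T: normal [-2.46400236  0.61409258  4.37634717] width [-17.872477     0.54651709  17.92596313]
cmd [0.08, -0.05, 0.57] [0.006, 0.001, -0.001]
cmd [0.08, -0.09, 7.67] [0.006, 0.001, -0.001]
[717.14917759 151.46268935 141.46787035] [-2.84788889e+00  9.77787475e-04  1.71635674e+00]
```

View pics/w2.png

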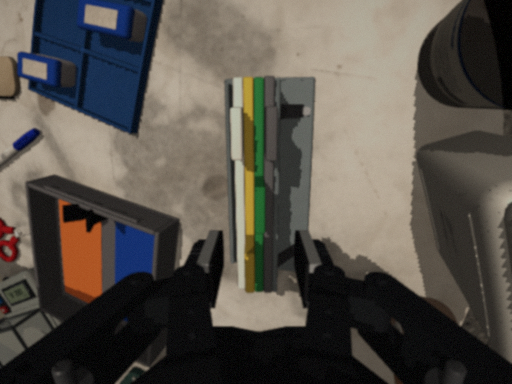

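The lug is centred between the open fingers (green at 259, fingers at 222 and 297), and the measurement agrees within 1 mm. I descend along it.

Call:
step_arm(commands=[0, 0, 3.5, 0, 0, 0, 0.45, 0, 0, 6.0, 0, 0, 0, 0.45, 0, 0, 7.1, 0, 0, 0, 0.45, 0, 0, 7.1, 0, 0, 0, 0.45, 0, 0, 7.1, 0, 0, 0, 0.45, 0, 0, 7.1, 0, 0, 0, 0.45])

```text
clock: 3.15
eef_pos: [697.2, 147.7, 70.6]
tool_rot: [-2.845, 0.002, 1.716]
force: [0.0, 0.3, -0.0]
width: 38.5
gripper_force: 0.0
```

Run:
```python
from h import *
psi=.146;a=np.array([.2923,.0430,.9553]);T=np.array([701.8,150,93.2])
e=tilt(psi,.3); rel(T-26*a,e);print(ctrl.read_state()['force'])
```

```text
cmd [0.16, -0.2, 0.3] [0.004, 0.002, -0.001]
[ 0.01289438  0.32504413 -0.03738445]
```

Call:
step_arm(commands=[0.1, -0.15, 0.1, 0, 0, 0, 0.45, 0.1, -0.15, 0.1, 0, 0, 0, 0.45, 0.1, -0.15, 0.1, 0, 0, 0, 0, 0.1, -0.15, 0.1, 0, 0, 0, 0, 0.1, -0.15, 0.1, 0, 0, 0, 0, 0.1, -0.15, 0.1, 0, 0, 0, 0, 0.1, -0.15, 0.1, 0, 0, 0, 0, 0.1, -0.15, 0.1, 0, 0, 0, 0, 0.1, -0.15, 0.1, 0, 0, 0, 0, 0.1, -0.15, 0.1, 0, 0, 0, 0])

```text
clock: 4.15
eef_pos: [693.9, 148.3, 68.2]
tool_rot: [-2.842, 0.002, 1.716]
force: [0.1, 1.1, 0.1]
width: 6.9
gripper_force: 59.8
```

Call:
step_arm(commands=[0, 0, -0.6, 0, 0, 0, 0, 0, 0, -1.8, 0, 0, 0, 0, 0, 0, -3.0, 0, 0, 0, 0, 0, 0, -4.4, 0, 0, 0, 0, 0, 0, -5.8, 0, 0, 0, 0, 0, 0, -7.2, 0, 0, 0, 0, 0, 0, -8.6, 0, 0, 0, 0, 0, 0, -10.0, 0, 0, 0, 0, 0, 0, -11.4, 0, 0, 0, 0, 0, 0, -12.5, 0, 0, 0, 0])

```text
clock: 5.15
eef_pos: [731.0, 153.9, 189.7]
tool_rot: [-2.843, 0.002, 1.716]
force: [0.2, 0.0, -1.8]
width: 7.0
gripper_force: 59.5
```

Run:
```python
from h import *
s=ctrl.read_state();print(s['width'],s['gripper_force'],s['force'])
grab('wrist','w3');grab('scene','s3')
a=cv2.imread('pics/w3.png');b=cv2.imread('pics/s3.png')[100:300,60:330]
o=np.zeros((584,512,3),np.uint8);o[:384]=a;o[384:,:270]=b;cv2.imwrite('pics/ws3.png',o)
```

```text
7.011346409949853 59.54560875892639 [ 0.17006023  0.03508065 -1.81400199]
```

View pics/ws3.png

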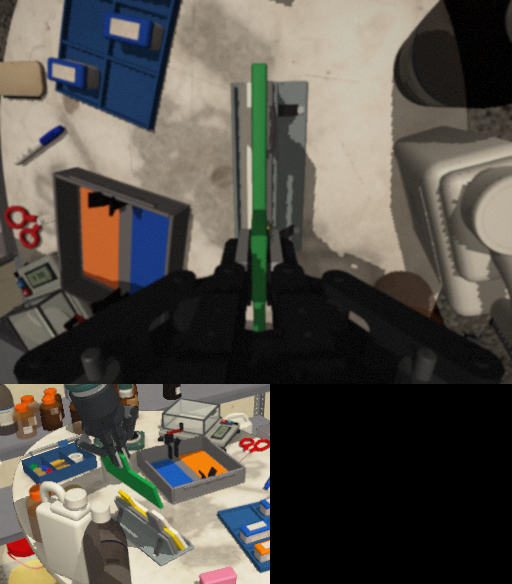

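The divider is held (lug at (258,290), strip up to (258,65)). The white, yellow and grey sheets still lean on the stand. Next I move above the crate, upright.

Run:
```python
from h import *
d=load('wrist'); P=cloud(d); im=d['image']
hsv=cv2.cvtColor(im,cv2.COLOR_RGB2HSV);H,S,V=[hsv[...,i].astype(int) for i in range(3)]
roi=np.zeros(H.shape,bool);roi[160:325,60:200]=1
for n,m in(('o',(H>5)&(H<22)&(S>150)&(V>60)),('b',(H>100)&(H<125)&(S>150)&(V>40))):
    m=(m&roi).astype(np.uint8);c=max(cv2.findContours(m,cv2.RETR_EXTERNAL,cv2.CHAIN_APPROX_NONE)[0],key=cv2.contourArea).reshape(-1,2)
    w=plane(d,c,6)[:,:2]; print(n,P[c[:,1],c[:,0],2].mean(),cv2.minAreaRect(w.astype(np.float32)))
p,r=pose(); rel([479,-26,200],tilt(-.07,0))
```

```text
o 17.571691391279735 ((425.6000671386719, -30.069801330566406), (170.20849609375, 77.580810546875), 86.375)
b 31.481852665310424 ((519.1796264648438, -33.910850524902344), (164.5153045654297, 60.862571716308594), 86.21964263916016)
cmd [-14.14, -26.69, 7.13] [-0.295, 0.034, 0.214]
```

Call:
step_arm(commands=[-14.1, -26.7, 7.1, -0.295, 0.034, 0.22, 0, -14.1, -26.7, 7.1, -0.295, 0.034, 0.22, 0, -14.1, -26.7, 7.1, -0.295, 0.034, 0.22, 0, -14.1, -26.7, 7.1, -0.295, 0.034, 0.22, 0, -14.1, -26.7, 7.1, -0.295, 0.034, 0.22, 0, -14.1, -26.7, 7.1, -0.295, 0.034, 0.22, 0, -14.1, -26.7, 7.1, -0.295, 0.034, 0.22, 0, -14.1, -26.7, 7.1, -0.295, 0.034, 0.22, 0, -14.1, -26.7, 7.1, -0.295, 0.034, 0.22, 0, -14.1, -26.7, 7.1, -0.295, 0.034, 0.22, 0])

```text
clock: 6.25
eef_pos: [478.1, -25.1, 199.3]
tool_rot: [-3.139, 0.001, 1.494]
force: [0.6, 0.3, -0.9]
width: 6.9
gripper_force: 59.6
```

Run:
```python
from h import *
d=grab('wrist','w4');print(pose()[0],ctrl.read_state()['tool_rot'])
```

```text
[478.66872996 -24.74539824 199.137642  ] [-3.13950958e+00  1.13783995e-03  1.49522465e+00]
```

View pics/w4.png

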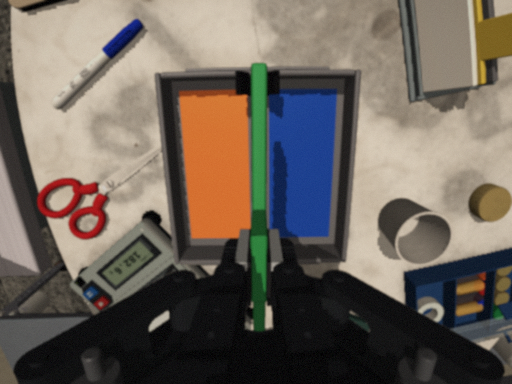

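The crate lies under the divider: orange floor (180–250, 90–240), blue floor (270–337, 90–240), +y ribs at (243,82) and (275,82). Now I measure its centre and the divider in hand.

Run:
```python
from h import *
d=load('wrist'); P=cloud(d); im=d['image']
hsv=cv2.cvtColor(im,cv2.COLOR_RGB2HSV);H,S,V=[hsv[...,i].astype(int) for i in range(3)]
o=(H>5)&(H<22)&(S>150)&(V>60); b=(H>100)&(H<125)&(S>150)&(V>40)
L=[];Rr=[];O2=[];B1=[]
for r in range(100,225,3):
    u=np.where(o[r,150:260])[0]+150; L.append(plane(d,[[u.min()-.5,r]],6)[0]); O2.append(plane(d,[[u.max()+.5,r]],6)[0])
    u=np.where(b[r,255:350])[0]+255; Rr.append(plane(d,[[u.max()+.5,r]],6)[0]); B1.append(plane(d,[[u.min()-.5,r]],6)[0])
for n,q in(('L',L),('O2',O2),('B1',B1),('R',Rr)):
    q=np.array(q);k=np.polyfit(q[:,1],q[:,0],1);print(n,k.round(4),'x at y=-26',np.polyval(k,-26).round(1))
for n,m,us in(('o',o,range(190,240,4)),('b',b,range(280,330,4))):
    T=[];B=[]
    for u in us:
        v=np.where(m[60:260,u])[0]+60; T.append(plane(d,[[u,v.min()-.5]],6)[0]);B.append(plane(d,[[u,v.max()+.5]],6)[0])
    T=np.array(T);B=np.array(B);print(n,'top y',T.mean(0).round(1),'bot y',B.mean(0).round(1),np.polyfit(T[:,0],T[:,1],1)[0])
g=((H>40)&(H<80)&(S>110)&(V>40));v,u=np.where(g)
q=P[g]; p,_=pose()
for r in (70,80,90,100,130,160,190,205,215,225):
    c=np.where(g[r])[0];
    if len(c): print(r,c.min(),c.max(),P[r,(c.min()+c.max())//2].round(1))
```

```text
L [6.380000e-02 3.910016e+02] x at y=-26 389.3
O2 [6.380000e-02 4.672474e+02] x at y=-26 465.6
B1 [6.440000e-02 4.922504e+02] x at y=-26 490.6
R [6.220000e-02 5.669469e+02] x at y=-26 565.3
o top y [434.9  66.5   6. ] bot y [ 413.5 -111.1    6. ] -0.09736997204045637
b top y [534.8  59.7   6. ] bot y [ 529.  -118.3    6. ] -0.050674546247735784
70 252 266 [484.9  63.7 192.3]
80 250 267 [484.1  59.2 191.5]
90 250 267 [483.7  54.4 191.8]
100 251 266 [483.3  49.6 192.2]
130 252 265 [482.2  34.9 192.6]
160 252 265 [481.   19.2 191.8]
190 252 265 [479.7   2.7 191.9]
205 253 265 [479.5  -6.4 190.7]
215 253 265 [479.4  -7.8 202.1]
225 252 265 [478.9  -8.3 213.9]
```

Call:
step_arm(commands=[0.2, 0.05, 0, 0, 0, -0.015, 0, 0.2, 0.05, 3, 0, 0, -0.015, 0, 0.2, 0.05, 6, 0, 0, -0.015, 0, 0.2, 0.05, 7.5, 0, 0, -0.015, 0, 0.2, 0.05, 8.5, 0, 0, -0.015, 0, 0.2, 0.05, 9.5, 0, 0, -0.015, 0, 0.2, 0.05, 9.5, 0, 0, -0.015, 0, 0.2, 0.05, 9.5, 0, 0, -0.015, 0, 0.2, 0.05, 9.5, 0, 0, -0.015, 0])

```text
clock: 7.2
eef_pos: [478.5, -23.7, 104.6]
tool_rot: [-3.14, 0.002, 1.509]
force: [-0.2, -0.9, -1.7]
width: 6.8
gripper_force: 59.6
```

Run:
```python
from h import *
d=grab('wrist','w5');print(pose()[0],ctrl.read_state()['tool_rot'],ctrl.read_state()['force'])
P=cloud(d);hsv=cv2.cvtColor(d['image'],cv2.COLOR_RGB2HSV);H,S,V=[hsv[...,i].astype(int) for i in range(3)]
g=((H>40)&(H<80)&(S>110)&(V>40))
for r in range(40,240,20):
    c=np.where(g[r])[0]
    if len(c): print(r,c.min(),c.max(),P[r,(c.min()+c.max())//2].round(1))
cv2.imwrite('pics/w5c.png',cv2.resize(cv2.imread('pics/w5.png')[20:260,120:400],None,fx=2,fy=2))
```

```text
[478.43251272 -23.68782141 104.62541597] [-3.13970348e+00  1.52202710e-03  1.50928238e+00] [-0.08733623 -0.49912152 -1.44621055]
80 250 267 [483.2  60.6  97.2]
100 251 266 [482.6  51.1  96.9]
120 252 266 [482.5  41.2  96.8]
140 252 266 [481.8  31.1  97. ]
160 252 266 [481.2  20.4  96.2]
180 252 265 [480.    9.9  97.8]
200 252 265 [479.3  -1.6  97.3]
220 252 265 [479.   -7.1 112.4]
```

View pics/w5c.png

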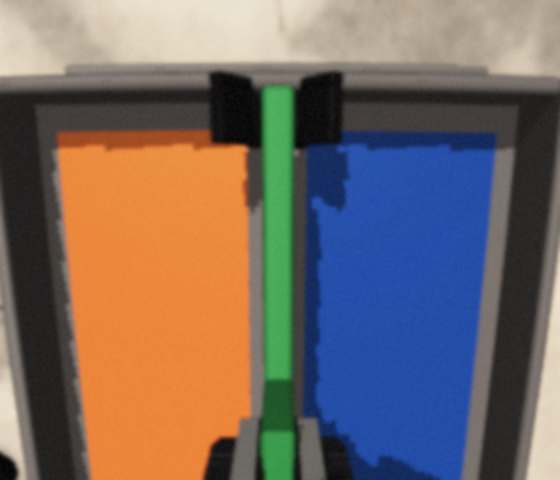

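The divider is centred between the +y ribs, in the mouth of the flare. I lower it to the floor.

Call:
step_arm(commands=[0, -0.05, 1, 0, 0, 0, 0, 0, -0.05, 1.8, 0, 0, 0, 0, 0, -0.05, 2.5, 0, 0, 0, 0, 0, -0.05, 3.0, 0, 0, 0, 0, 0, -0.05, 3.4, 0, 0, 0, 0, 0, -0.05, 3.6, 0, 0, 0, 0, 0, -0.05, 3.7, 0, 0, 0, 0, 0, -0.05, 3.7, 0, 0, 0, 0])

```text
clock: 8.05
eef_pos: [477.4, -23.8, 69.6]
tool_rot: [-3.14, -0.0, 1.509]
force: [-5.2, 0.3, 32.9]
width: 6.8
gripper_force: 65.1
```

Call:
step_arm(commands=[0, 0, -0.25, 0, 0, 0, 0, 0, 0, -0.25, 0, 0, 0, 0.3, 0, 0, -0.25, 0, 0, 0, 0.3, 0, 0, -0.25, 0, 0, 0, 0.3, 0, 0, -0.25, 0, 0, 0, 0.3, 0, 0, -3, 0, 0, 0, 0.3, 0, 0, -7, 0, 0, 0, 0.3, 0, 0, -11, 0, 0, 0, 0.3, 0, 0, -13, 0, 0, 0, 0.3, 0, 0, -13, 0, 0, 0, 0.3])

```text
clock: 9.05
eef_pos: [479.7, -23.6, 199.4]
tool_rot: [3.139, 0.001, 1.509]
force: [0.3, 0.6, -0.0]
width: 25.5
gripper_force: 0.0
```

Run:
```python
from h import *
p,r=pose();print(p,ctrl.read_state()['width'])
d=grab('wrist','w6')
P=cloud(d);hsv=cv2.cvtColor(d['image'],cv2.COLOR_RGB2HSV);H,S,V=[hsv[...,i].astype(int) for i in range(3)]
g=((H>40)&(H<80)&(S>110)&(V>40))
for r_ in range(60,300,20):
    c=np.where(g[r_])[0]
    if len(c)>3: print(r_,c.min(),c.max(),P[r_,(c.min()+c.max())//2].round(1))
t=load('top');hs=cv2.cvtColor(grab('top','t6')['image'],cv2.COLOR_RGB2HSV)
c=np.array([477.8,-25.8]);y=-.0635;ex=np.array([np.cos(y),np.sin(y)]);ey=np.array([-ex[1],ex[0]])
print('pivot',c-115*ey,'pin',c-115*ey-36*ex,'end',c-79*ey)
H,S=hs[...,0].astype(int),hs[...,1]
m=((H<6)|(H>172))&(S>150);m[:195]=0;m[235:]=0;m[:,:325]=0;m[:,360:]=0
v,u=np.where(m);print('red bar',plane(t,[[u.min(),v.min()],[u.max(),v.max()],[u.mean(),v.mean()]],72).round(1).tolist())
```

```text
[479.65090545 -23.63085559 199.44018977] 25.488207669482573
100 252 260 [482.1  52.8  62.7]
120 253 260 [481.   34.6  62.7]
140 253 260 [479.8  15.6  62.2]
160 253 260 [478.5  -3.8  63. ]
180 252 260 [477.9 -15.4  95.6]
200 253 260 [476.8 -33.9  96.3]
220 253 259 [474.4 -67.5  62.1]
240 252 259 [471.9 -89.9  63.6]
260 254 259 [ 471.3 -115.3   61.7]
pivot [ 470.50240659 -140.56822352] pin [ 434.57496271 -138.2837595 ] end [ 472.78687062 -104.64077964]Traceback (most recent call last):
  File "<stdin>", line 14, in <module>
    return umr_minimum(a, axis, None, out, keepdims, initial, where)
ValueError: zero-size array to reduction operation minimum which has no identity
```

View pics/w6.png

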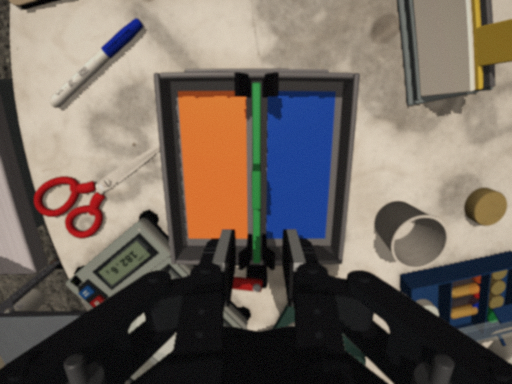

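The divider stands on the floor: its edges measure z 62.5 and 96, as they must. Next I go above the latch pin, predicted at (434.6,-138.3), with the fingers along the crate's y.

Run:
```python
from h import *
rel([434.6,-138.3,160],[np.pi,0,3.078])
```

```text
cmd [-11.74, -3.56, 3.7] [-0.004, -0.002, -1.568]
```

Call:
step_arm(commands=[-11.7, -3.6, 0, 0, 0, -1.569, 0.4, -11.7, -3.6, 0, 0, 0, -1.569, 0.4, -11.7, -3.6, 0, 0, 0, -1.569, 0.4, -11.7, -3.6, 0, 0, 0, -1.569, 0.4, -11.7, -3.6, 0, 0, 0, -1.569, 0.4, -11.7, -3.6, 3.7, 0, 0, -1.569, 0.4, -11.7, -3.6, 3.7, 0, 0, -1.569, 0.4, -11.7, -3.6, 3.7, 0, 0, -1.569, 0.4, -11.7, -3.6, 3.7, 0, 0, -1.569, 0.4, -11.7, -3.6, 3.7, 0, 0, -1.569, 0.4])

```text
clock: 10.15
eef_pos: [433.1, -137.7, 158.5]
tool_rot: [-3.141, -0.007, 3.014]
force: [0.5, -0.1, -0.8]
width: 34.5
gripper_force: 0.0
```

Run:
```python
from h import *
print(pose()[0],ctrl.read_state()['tool_rot'])
d=grab('wrist','w7'); P=cloud(d)
for m in [(P[...,2]>85)&(P[...,2]<100)]:
    v,u=np.where(m&(np.abs(P[...,0]-435)<45)&(np.abs(P[...,1]+138)<25)); print(len(u), P[v,u].mean(0) if len(u) else '',u.mean() if len(u) else '',v.mean() if len(u) else '')
hsv=cv2.cvtColor(d['image'],cv2.COLOR_RGB2HSV);H,S,V=[hsv[...,i].astype(int) for i in range(3)]
m=(((H<6)|(H>172))&(S>150)&(V>60)&(P[...,2]>55)&(P[...,2]<85))
v,u=np.where(m);q=plane(d,np.c_[u,v],74);print(len(u),cv2.minAreaRect(q[:,:2].astype(np.float32)))
```

```text
[ 433.13695099 -137.6591211   158.50600133] [-3.1409719  -0.00701239  3.01406937]
207 [ 433.200711   -134.3899777    92.19248381] 264.05314009661834 204.07246376811594
488 ((526.9031982421875, -283.3956298828125), (44.29365158081055, 365.4296569824219), 27.18483543395996)
```

View pics/w7.png

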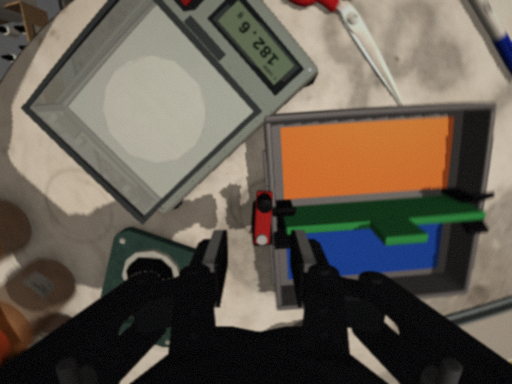

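The pin is at pixel (264,203), i.e. (433,-135,92), between the fingers. I descend to straddle it.

Call:
step_arm(commands=[0, 0.15, 3, 0, 0, 0, 0.35, 0, 0.15, 6, 0, 0, 0, 0.35, 0, 0.15, 7.8, 0, 0, 0, 0.35, 0, 0.15, 7.8, 0, 0, 0, 0.35, 0, 0.15, 7.8, 0, 0, 0, 0.35])

```text
clock: 10.7
eef_pos: [433.6, -136.5, 81.6]
tool_rot: [-3.14, -0.006, 3.006]
force: [-0.1, -0.6, 0.5]
width: 29.8
gripper_force: 0.0
```

Run:
```python
from h import *
p,r=pose();print(p,ctrl.read_state()['tool_rot'],ctrl.read_state()['force'],ctrl.read_state()['width'])
piv=np.array([470.5,-140.5,p[2]]); ex=np.array([np.cos(-.0635),np.sin(-.0635),0]);ey=np.array([-ex[1],ex[0],0])
# keep same radial arc 36 about pivot, offset from actual pin not needed
for i in range(1,11):
    t=i*np.pi/20*1.0
    q=piv+36*(-np.cos(t)*ex+np.sin(t)*ey); rel(q,[np.pi,0,3.078-t])
```

```text
[ 433.60035481 -136.53008903   81.60496463] [-3.1401537  -0.00557704  3.00647674] [-0.1088417  -0.57257489  0.49639185] 29.84227457426907
cmd [-0.12, 0.41, -0.0] [-0.002, -0.006, 0.086]
cmd [-0.22, 0.97, -0.0] [-0.002, -0.005, 0.243]
cmd [-0.39, 1.5, -0.0] [-0.003, -0.005, 0.4]
cmd [-0.65, 2.01, -0.01] [-0.003, -0.005, 0.557]
cmd [-0.99, 2.46, -0.01] [-0.003, -0.005, 0.714]
cmd [-1.39, 2.86, -0.01] [-0.004, -0.005, 0.871]
cmd [-1.85, 3.19, -0.01] [-0.004, -0.004, 1.028]
cmd [-2.36, 3.44, -0.02] [-0.005, -0.004, 1.185]
cmd [-2.89, 3.61, -0.02] [-0.005, -0.004, 1.342]
cmd [-3.45, 3.69, -0.02] [-0.005, -0.003, 1.499]
```

Call:
step_arm(commands=[-0.1, 0.4, 0, 0, 0, 0.086, 0.35, -0.2, 1.0, 0, 0, 0, 0.23, 0.35, -0.4, 1.5, 0, 0, 0, 0.38, 0.35, -0.65, 2.0, 0, 0, 0, 0.53, 0.35, -1.0, 2.45, 0, 0, 0, 0.68, 0.35, -1.4, 2.85, 0, 0, 0, 0.82, 0.35, -1.85, 3.2, 0, 0, 0, 0.97, 0.35, -2.35, 3.45, 0, 0, 0, 1.12, 0.35, -2.9, 3.6, 0, 0, 0, 1.27, 0.35, -3.45, 3.7, 0, 0, 0, 1.42, 0.35])

```text
clock: 11.7
eef_pos: [473.8, -104.3, 83.1]
tool_rot: [-3.139, 0.0, 1.581]
force: [-0.4, -1.2, 0.6]
width: 30.0
gripper_force: 0.5
```

Run:
```python
from h import *
p,r=pose();print(p,ctrl.read_state()['tool_rot'],ctrl.read_state()['force'])
rel([472.8+12,-104.6,p[2]],[np.pi,0,1.508])
```

```text
[ 473.798401   -104.34518375   83.12872503] [-3.13927585e+00  3.06984953e-04  1.58082542e+00] [-0.40395308 -1.23022412  0.58158964]
cmd [-0.04, 1.1, -0.0] [-0.002, 0.0, 0.073]
```

Call:
step_arm(commands=[0, 0.3, 0, 0, 0, 0.03, 0.35, 0, 0.6, 0, 0, 0, 0.07, 0.35, 0, 0.8, 0, 0, 0, 0.07, 0.35, 0, 0.95, 0, 0, 0, 0.07, 0.35, 0, 1.05, 0, 0, 0, 0.07, 0.35, 0, 1.05, 0, 0, 0, 0.07, 0.35, 0, 1.05, 0, 0, 0, 0.07, 0.35])

```text
clock: 12.4
eef_pos: [482.0, -104.2, 81.9]
tool_rot: [-3.135, 0.0, 1.518]
force: [-4.7, 1.1, 4.1]
width: 30.3
gripper_force: 2.5
```

Call:
step_arm(commands=[0, 0.2, 0, 0, 0, 0, 0.35, 0, 0.3, 0, 0, 0, 0, 0.35, 0, 0.3, 0, 0, 0, 0, 0.35, 0, 0.3, 0, 0, 0, 0, 0.35])

```text
clock: 12.8
eef_pos: [482.3, -104.1, 81.5]
tool_rot: [-3.13, -0.001, 1.518]
force: [-8.9, 0.4, 6.3]
width: 30.1
gripper_force: 4.8
```

It's firmly at its stop. I back off to free the pin, lift, then go for a look above the bin.

Call:
step_arm(commands=[0, -0.6, 0, 0, 0, 0, 0.35, 0, -0.9, 0, 0, 0, 0, 0.35, 0, -0.9, -3, 0, 0, 0, 0.35, 0, -0.9, -7, 0, 0, 0, 0.35, 0, -0.9, -11, 0, 0, 0, 0.35, 0, -0.9, -14, 0, 0, 0, 0.35, 0, -0.9, -14, 0, 0, 0, 0.35])

```text
clock: 13.5
eef_pos: [482.1, -105.1, 226.1]
tool_rot: [3.135, 0.003, 1.518]
force: [0.7, -0.6, -0.0]
width: 30.2
gripper_force: 0.0
```

Run:
```python
from h import *
p,r=pose();print(p)
d=grab('wrist','w8'); P=cloud(d); t=grab('top','t8')
hsv=cv2.cvtColor(d['image'],cv2.COLOR_RGB2HSV);H,S,V=[hsv[...,i].astype(int) for i in range(3)]
m=(((H<6)|(H>172))&(S>150)&(V>50)&(P[...,2]>60)&(P[...,2]<85)&(np.abs(P[...,1]+115)<40))
v,u=np.where(m);
if len(u): q=plane(d,np.c_[u,v],74);print(len(u),cv2.minAreaRect(q[:,:2].astype(np.float32)))
o=np.zeros((600,512,3),np.uint8);o[:384]=cv2.imread('pics/w8.png');c=cv2.imread('pics/t8.png')
o[384:600,:378]=cv2.resize(c[165:255,250:407],(378,216))
cv2.imwrite('pics/wt8.png',o)
rel([440,270,190],[np.pi,0,2.95])
```

```text
[ 482.10641144 -105.10575592  226.10400758]
344 ((471.4871520996094, -122.13677215576172), (46.928016662597656, 14.215019226074219), 86.02088928222656)
cmd [37.14, -5.89, 3.21] [-0.001, 0.001, -1.431]
```

View pics/wt8.png

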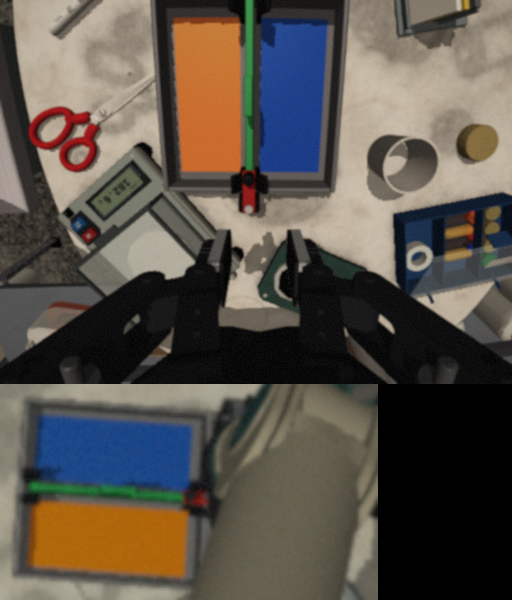

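The latch bar lies along the divider (measured 86.0°, crate y axis 86.4°), so it's closed. Now to the bin.

Call:
step_arm(commands=[37.1, -5.9, 1, 0, 0, -1.431, 0.8, 37.1, -5.9, 1, 0, 0, -1.431, 0.8, 37.1, -5.9, 1, 0, 0, -1.431, 0.8, 37.1, -5.9, 1, 0, 0, -1.431, 0.8, 37.1, -5.9, 1, 0, 0, -1.431, 0.8, 37.1, -5.9, 1, 0, 0, -1.431, 0.8, 37.1, -5.9, 1, 0, 0, -1.431, 0.8, 37.1, -5.9, 1, 0, 0, -1.431, 0.8, 37.1, -5.9, 1, 0, 0, -1.431, 0.8, 37.1, -5.9, 1, 0, 0, -1.431, 0.8])

```text
clock: 14.6
eef_pos: [438.0, 270.8, 209.9]
tool_rot: [-3.138, -0.006, 2.957]
force: [0.1, -1.3, 0.2]
width: 68.2
gripper_force: 0.0
```

```bash
cat > tins.py <<'E'
from h import *
def tins(d):
    P=cloud(d);hsv=cv2.cvtColor(d['image'],cv2.COLOR_RGB2HSV);H,S,V=[hsv[...,i].astype(int) for i in range(3)]
    for n,m in(('orange',(H>5)&(H<22)&(S>130)&(V>50)),('blue',(H>100)&(H<125)&(S>110)&(V>40))):
        m=(m&(P[...,2]>27)&(P[...,2]<42)).astype(np.uint8)
        for c in cv2.findContours(m,cv2.RETR_EXTERNAL,cv2.CHAIN_APPROX_NONE)[0]:
            if cv2.contourArea(c)<200: continue
            k=cv2.drawContours(np.zeros_like(m),[c],-1,1,-1)>0
            z=np.median(P[k][:,2]); r=cv2.minAreaRect(plane(d,c.reshape(-1,2),z)[:,:2].astype(np.float32))
            (w,h),a=r[1],r[2]; a=a if w>h else a+90; a=(a+90)%180-90
            print(n,'px',c.reshape(-1,2).mean(0).round(),'xy',np.round(r[0],1),'size',np.round(r[1],1),'z',z.round(1),'yaw',round(np.radians(a),3))
E
python3 - <<'E'
from tins import *
print(pose()[0],ctrl.read_state()['tool_rot'])
d=grab('wrist','w9'); tins(d)
E
```

```text
[437.977208   270.76783862 209.88045008] [-3.13849752 -0.0055418   2.95675005]
orange px [328. 218.] xy [512.  341.6] size [29.7 65.4] z 33.7 yaw -0.125
blue px [277. 221.] xy [501.3 279.9] size [29.7 64.8] z 34.3 yaw -0.124
blue px [331. 152.] xy [430.6 352.6] size [30.4 64.2] z 34.1 yaw -0.191
blue px [214. 151.] xy [405.2 224.7] size [29.9 64.8] z 34.3 yaw -0.093
```

View pics/w9.png

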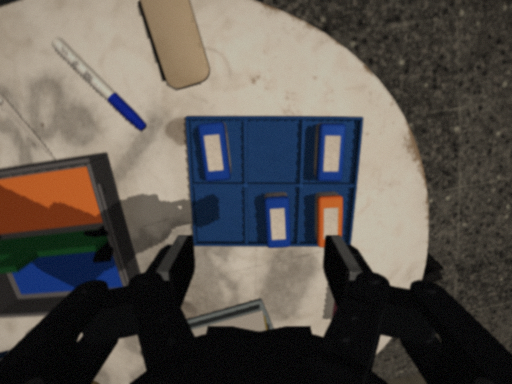

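Four tins: orange at px (328,218); blue at (277,221), (331,152) and (214,151). All measured at lid height 34 with sizes 65x30, as they must be. I pick the orange one first.

```bash
cat >> tins.py <<'E'
def pick(x,y,yaw):
    for z in (90,13): rel([x,y,z],[np.pi,0,yaw+np.pi if yaw<0.5 else yaw])
C=np.array([477.8,-25.8]);cy=-.0635
def place(dx,dy,zs=(120,16)):   # crate coordinates
    ex=np.array([np.cos(cy),np.sin(cy)]);ey=np.array([-ex[1],ex[0]]);q=C+dx*ex+dy*ey
    for z in zs: rel([*q,z],[np.pi,0,cy+np.pi])
E
python3 -c "
from tins import *
pick(512,341.6,-.125)"
```

```text
cmd [-6.0, 8.43, 11.94] [-0.003, -0.006, -0.06]
cmd [-6.04, 8.46, 19.64] [-0.003, -0.006, -0.06]
```

Call:
step_arm(commands=[-6.0, 8.4, 7, 0, 0, -0.06, 0.6, -6.0, 8.4, 10, 0, 0, -0.06, 0.6, -6.0, 8.4, 11.9, 0, 0, -0.06, 0.6, -6.0, 8.4, 11.9, 0, 0, -0.06, 0.6, -6.0, 8.4, 15, 0, 0, -0.06, 0.6, -6.0, 8.4, 18, 0, 0, -0.06, 0.6, -6.0, 8.4, 19.6, 0, 0, -0.06, 0.6, -6.0, 8.4, 19.6, 0, 0, -0.06, 0.6, -6.0, 8.4, 19.6, 0, 0, -0.06, 0.6])

```text
clock: 15.55
eef_pos: [513.8, 340.2, 16.3]
tool_rot: [-3.14, -0.003, 3.008]
force: [0.2, 0.3, 0.4]
width: 51.8
gripper_force: 0.0
```

Call:
step_arm(commands=[0, 0, 0, 0, 0, 0, 0, 0, 0, 0, 0, 0, 0, 0, 0, 0, 0, 0, 0, 0, 0, 0, 0, 0, 0, 0, 0, 0, 0, 0, 0, 0, 0, 0, 0, 0, 0, 0, 0, 0, 0, 0, 0, 0, -3, 0, 0, 0, 0, 0, 0, -7, 0, 0, 0, 0, 0, 0, -11, 0, 0, 0, 0, 0, 0, -14, 0, 0, 0, 0])

```text
clock: 16.55
eef_pos: [514.6, 340.9, 158.6]
tool_rot: [3.141, -0.001, 3.009]
force: [-0.3, 0.7, -1.0]
width: 28.8
gripper_force: 59.6
```

```bash
python3 -c "
from tins import *
print(pose()[0]);place(-53,0)"
```

```text
[514.63386618 340.89433981 158.62503746]
cmd [4.08, -37.2, 3.85] [0.0, -0.001, -0.069]
cmd [4.07, -37.21, 14.25] [0.0, -0.001, -0.069]
```

```bash
python3 -c "
from tins import *
place(-52,50)"
```

```text
cmd [4.32, -32.21, 3.85] [0.0, -0.001, -0.069]
cmd [4.32, -32.21, 14.25] [0.0, -0.001, -0.069]
```

Call:
step_arm(commands=[4.3, -32.2, 2, 0, 0, -0.07, 0, 4.3, -32.2, 2, 0, 0, -0.07, 0, 4.3, -32.2, 2, 0, 0, -0.07, 0, 4.3, -32.2, 2, 0, 0, -0.07, 0, 4.3, -32.2, 2, 0, 0, -0.07, 0, 4.3, -32.2, 2, 0, 0, -0.07, 0, 4.3, -32.2, 3.8, 0, 0, -0.07, 0, 4.3, -32.2, 6.8, 0, 0, -0.07, 0, 4.3, -32.2, 9, 0, 0, -0.07, 0, 4.3, -32.2, 11, 0, 0, -0.07, 0])

```text
clock: 17.55
eef_pos: [429.0, 26.2, 50.6]
tool_rot: [-3.137, -0.009, 3.077]
force: [0.5, -0.4, -1.0]
width: 28.7
gripper_force: 59.7
```

```bash
python3 -c "
from tins import *
print(pose()[0]);place(-52,50)"
```

```text
[429.02240492  26.17789265  50.64898067]
cmd [0.06, 0.09, -6.94] [-0.004, -0.009, -0.001]
cmd [-0.03, 0.14, 3.46] [-0.004, -0.009, -0.001]
```

Call:
step_arm(commands=[0, 0.1, 1.2, 0, 0, 0, 0, 0, 0.1, 2.4, 0, 0, 0, 0, 0, 0.1, 3.1, 0, 0, 0, 0, 0, 0.1, 3.4, 0, 0, 0, 0, 0, 0.1, 3.5, 0, 0, 0, 0])

```text
clock: 18.05
eef_pos: [430.4, 27.1, 19.0]
tool_rot: [-3.137, -0.004, 3.079]
force: [-6.7, 1.2, 45.3]
width: 28.5
gripper_force: 66.1
```

Call:
step_arm(commands=[0, 0, -0.3, 0, 0, 0, 0, 0, 0, -0.3, 0, 0, 0, 0.5, 0, 0, -0.3, 0, 0, 0, 0.5, 0, 0, -0.3, 0, 0, 0, 0.5, 0, 0, -0.3, 0, 0, 0, 0.5, 0, 0, -4, 0, 0, 0, 0.5, 0, 0, -8.5, 0, 0, 0, 0.5, 0, 0, -13, 0, 0, 0, 0.5, 0, 0, -17, 0, 0, 0, 0.5, 0, 0, -19, 0, 0, 0, 0.5])

```text
clock: 19.05
eef_pos: [432.1, 28.2, 209.1]
tool_rot: [-3.139, -0.004, 3.079]
force: [0.4, 0.6, 0.2]
width: 42.3
gripper_force: 0.0
```

```bash
python3 -c "
from tins import *
rel([438,270,210],[np.pi,0,2.957])"
```

```text
cmd [0.93, 24.16, -0.16] [-0.003, -0.004, 0.122]
```

Call:
step_arm(commands=[0.9, 24.2, 0, 0, 0, 0.12, 0.6, 0.9, 24.2, 0, 0, 0, 0.12, 0.6, 0.9, 24.2, 0, 0, 0, 0.12, 0.6, 0.9, 24.2, 0, 0, 0, 0.12, 0.6, 0.9, 24.2, 0, 0, 0, 0.12, 0.6, 0.9, 24.2, 0, 0, 0, 0.12, 0.6, 0.9, 24.2, 0, 0, 0, 0.12, 0.6])

```text
clock: 19.75
eef_pos: [436.4, 270.6, 204.9]
tool_rot: [-3.136, -0.008, 2.962]
force: [0.2, -1.1, -0.6]
width: 50.9
gripper_force: 0.0
```

Run:
```python
from tins import *
d=grab('wrist'); tins(d); print(pose()[0])
pick(501.3,279.9,-.124)
```

```text
orange px [ 61. 204.] xy [429.7  29.7] size [33.7 65.6] z 36.4 yaw -0.06
blue px [278. 224.] xy [501.3 279.8] size [29.7 64.9] z 34.3 yaw -0.122
blue px [332. 155.] xy [430.3 352.3] size [30.5 64.6] z 34.1 yaw -0.171
blue px [214. 153.] xy [405.2 224.6] size [29.9 64.7] z 34.2 yaw -0.095
[436.72793869 268.93107655 204.82607519]
cmd [-6.24, 2.33, 11.42] [-0.006, -0.008, -0.058]
cmd [-6.31, 2.38, 19.12] [-0.006, -0.008, -0.058]
```

Call:
step_arm(commands=[-6.2, 2.3, 7, 0, 0, -0.06, 0.6, -6.2, 2.3, 11.4, 0, 0, -0.06, 0.6, -6.2, 2.3, 11.4, 0, 0, -0.06, 0.6, -6.2, 2.3, 14.5, 0, 0, -0.06, 0.6, -6.2, 2.3, 17.5, 0, 0, -0.06, 0.6, -6.2, 2.3, 19.2, 0, 0, -0.06, 0.6, -6.2, 2.3, 19.2, 0, 0, -0.06, 0.6, -6.2, 2.3, 19.2, 0, 0, -0.06, 0.6])

```text
clock: 20.6
eef_pos: [501.1, 279.2, 13.1]
tool_rot: [-3.136, -0.008, 3.017]
force: [-0.8, 0.8, -0.1]
width: 51.4
gripper_force: 0.0
```

Call:
step_arm(commands=[0, 0, 0, 0, 0, 0, 0, 0, 0, 0, 0, 0, 0, 0, 0, 0, 0, 0, 0, 0, 0, 0, 0, 0, 0, 0, 0, 0, 0, 0, 0, 0, 0, 0, 0, 0, 0, 0, 0, 0, 0, 0, 0, 0, -3, 0, 0, 0, 0, 0, 0, -7, 0, 0, 0, 0, 0, 0, -11, 0, 0, 0, 0, 0, 0, -14, 0, 0, 0, 0])

```text
clock: 21.6
eef_pos: [502.2, 281.5, 155.7]
tool_rot: [-3.139, -0.006, 3.019]
force: [0.1, 0.3, -0.9]
width: 29.0
gripper_force: 59.7
```

```bash
python3 -c "
from tins import *
print(pose()[0]);place(54,-58,(140,22))"
```

```text
[502.22692564 281.54203907 155.71206319]
cmd [-7.07, -36.27, 1.63] [-0.002, -0.006, -0.059]
cmd [-7.14, -36.24, 13.43] [-0.002, -0.006, -0.059]
```

```bash
python3 -c "
from tins import *
place(57,-56,(140,22))"
```

```text
cmd [-7.36, -36.05, 1.62] [-0.002, -0.006, -0.059]
cmd [-7.42, -36.02, 13.42] [-0.002, -0.006, -0.059]
```

Call:
step_arm(commands=[-7.4, -36, 1.5, 0, 0, -0.06, 0, -7.4, -36, 1.5, 0, 0, -0.06, 0, -7.4, -36, 1.5, 0, 0, -0.06, 0, -7.4, -36, 1.5, 0, 0, -0.06, 0, -7.4, -36, 1.5, 0, 0, -0.06, 0, -7.4, -36, 1.5, 0, 0, -0.06, 0, -7.4, -36, 1.5, 0, 0, -0.06, 0, -7.4, -36, 1.5, 0, 0, -0.06, 0, -7.4, -36, 4.5, 0, 0, -0.06, 0, -7.4, -36, 6, 0, 0, -0.06, 0])

```text
clock: 22.6
eef_pos: [529.8, -86.8, 92.8]
tool_rot: [-3.137, -0.009, 3.077]
force: [-1.6, 0.2, -1.2]
width: 28.6
gripper_force: 59.8
```

```bash
python3 -c "
from tins import *
print(pose()[0]);place(57,-56,(22,16))"
```

```text
[529.81451007 -86.80121012  92.78544125]
cmd [-0.19, 0.19, 7.08] [-0.004, -0.009, -0.001]
cmd [-0.19, 0.19, 7.68] [-0.004, -0.009, -0.001]
```

Call:
step_arm(commands=[-0.2, 0.2, 2, 0, 0, 0, 0, -0.2, 0.2, 4, 0, 0, 0, 0, -0.2, 0.2, 5.5, 0, 0, 0, 0, -0.2, 0.2, 6.6, 0, 0, 0, 0, -0.2, 0.2, 7.3, 0, 0, 0, 0, -0.2, 0.2, 7.5, 0, 0, 0, 0, -0.2, 0.2, 7.5, 0, 0, 0, 0])

```text
clock: 23.3
eef_pos: [532.5, -83.6, 19.0]
tool_rot: [-3.138, -0.007, 3.079]
force: [-0.3, -0.6, 0.0]
width: 28.7
gripper_force: 59.8
```

Call:
step_arm(commands=[0, 0, 0.2, 0, 0, 0, 0, 0, 0, 0.35, 0, 0, 0, 0, 0, 0, 0.35, 0, 0, 0, 0])

```text
clock: 23.6
eef_pos: [532.8, -83.8, 16.4]
tool_rot: [-3.137, -0.006, 3.079]
force: [-2.0, 0.3, 5.2]
width: 29.1
gripper_force: 60.5
```

Call:
step_arm(commands=[0, 0, 0, 0, 0, 0, 0.5, 0, 0, 0, 0, 0, 0, 0.5, 0, 0, 0, 0, 0, 0, 0.5, 0, 0, 0, 0, 0, 0, 0.5, 0, 0, -4, 0, 0, 0, 0.5, 0, 0, -8.5, 0, 0, 0, 0.5, 0, 0, -13, 0, 0, 0, 0.5, 0, 0, -17, 0, 0, 0, 0.5, 0, 0, -19, 0, 0, 0, 0.5, 0, 0, -19, 0, 0, 0, 0.5])

```text
clock: 24.6
eef_pos: [535.8, -83.0, 208.4]
tool_rot: [-3.137, -0.002, 3.079]
force: [-0.7, -0.2, 1.5]
width: 42.7
gripper_force: 0.0
```

```bash
python3 -c "
from tins import *
d=grab('wrist');tins(d)
rel([438,270,210],[np.pi,0,2.957])"
```

```text
orange px [358.  67.] xy [430.9  24.5] size [31. 65.] z 36.0 yaw -0.061
blue px [258. 170.] xy [534.1 -85.2] size [29.  65.6] z 36.2 yaw -0.051
cmd [11.86, 34.65, -0.45] [-0.005, -0.005, 0.121]
```

Both lie flat. On to the next blue tin.

Call:
step_arm(commands=[11.9, 34.6, -0.4, 0, 0, 0.12, 0.6, 11.9, 34.6, -0.4, 0, 0, 0.12, 0.6, 11.9, 34.6, -0.4, 0, 0, 0.12, 0.6, 11.9, 34.6, -0.4, 0, 0, 0.12, 0.6, 11.9, 34.6, -0.4, 0, 0, 0.12, 0.6, 11.9, 34.6, -0.4, 0, 0, 0.12, 0.6, 11.9, 34.6, -0.4, 0, 0, 0.12, 0.6, 11.9, 34.6, -0.4, 0, 0, 0.12, 0.6, 11.9, 34.6, -0.4, 0, 0, 0.12, 0.6, 11.9, 34.6, -0.4, 0, 0, 0.12, 0.6])

```text
clock: 25.65
eef_pos: [436.2, 268.3, 207.6]
tool_rot: [-3.134, -0.009, 2.959]
force: [0.5, -0.1, -0.3]
width: 51.1
gripper_force: 0.0
```

Run:
```python
from tins import *
d=grab('wrist'); tins(d); print(pose()[0])
pick(405.2,224.6,-.095)
```

```text
orange px [ 64. 203.] xy [429.7  29.4] size [33.5 65.6] z 36.4 yaw -0.064
blue px [ 25. 289.] xy [536.8 -80.9] size [35.  60.9] z 35.9 yaw -0.086
blue px [334. 154.] xy [430.4 352.3] size [30.1 63.9] z 34.2 yaw -0.173
blue px [217. 153.] xy [405.3 224.7] size [30.2 64.6] z 34.3 yaw -0.098
[436.72990604 267.60764466 207.72428543]
cmd [2.21, -4.72, 11.83] [-0.007, -0.009, -0.089]
cmd [2.15, -4.66, 19.53] [-0.007, -0.009, -0.089]
```

Call:
step_arm(commands=[2.2, -4.7, 7, 0, 0, -0.09, 0.6, 2.2, -4.7, 11.8, 0, 0, -0.09, 0.6, 2.2, -4.7, 11.8, 0, 0, -0.09, 0.6, 2.2, -4.7, 15, 0, 0, -0.09, 0.6, 2.2, -4.7, 18, 0, 0, -0.09, 0.6, 2.2, -4.7, 19.5, 0, 0, -0.09, 0.6, 2.2, -4.7, 19.5, 0, 0, -0.09, 0.6, 2.2, -4.7, 19.5, 0, 0, -0.09, 0.6])

```text
clock: 26.5
eef_pos: [405.3, 225.5, 14.3]
tool_rot: [-3.137, -0.008, 3.047]
force: [0.2, 0.0, -0.3]
width: 51.0
gripper_force: 0.0
```

Call:
step_arm(commands=[0, 0, 0, 0, 0, 0, 0, 0, 0, 0, 0, 0, 0, 0, 0, 0, 0, 0, 0, 0, 0, 0, 0, 0, 0, 0, 0, 0, 0, 0, 0, 0, 0, 0, 0, 0, 0, 0, 0, 0, 0, 0, 0, 0, -3, 0, 0, 0, 0, 0, 0, -7, 0, 0, 0, 0, 0, 0, -11, 0, 0, 0, 0, 0, 0, -15, 0, 0, 0, 0])

```text
clock: 27.5
eef_pos: [405.9, 226.9, 166.3]
tool_rot: [-3.138, -0.008, 3.049]
force: [1.2, 0.5, -1.3]
width: 29.1
gripper_force: 59.6
```

```bash
python3 -c "
from tins import *
print(pose()[0]);place(57,4,(150,22))"
```

```text
[405.90046545 226.90639691 166.28840293]
cmd [-15.19, -23.93, 1.6] [-0.004, -0.008, -0.029]
cmd [-15.29, -23.88, 14.4] [-0.004, -0.008, -0.029]
```

Call:
step_arm(commands=[-15.2, -23.9, 1.0, 0, 0, -0.03, 0, -15.2, -23.9, 1.0, 0, 0, -0.03, 0, -15.2, -23.9, 1.0, 0, 0, -0.03, 0, -15.2, -23.9, 1.0, 0, 0, -0.03, 0, -15.2, -23.9, 1.0, 0, 0, -0.03, 0, -15.2, -23.9, 1.0, 0, 0, -0.03, 0, -15.2, -23.9, 1.0, 0, 0, -0.03, 0, -15.2, -23.9, 1.0, 0, 0, -0.03, 0, -15.2, -23.9, 4, 0, 0, -0.03, 0, -15.2, -23.9, 6, 0, 0, -0.03, 0])

```text
clock: 28.5
eef_pos: [534.3, -23.4, 103.9]
tool_rot: [-3.139, -0.007, 3.081]
force: [-0.7, 0.2, -1.9]
width: 28.7
gripper_force: 59.8
```

```bash
python3 -c "
from tins import *
print(pose()[0]);place(57,4,(22,16))"
```

```text
[534.29690523 -23.41899661 103.90471943]
cmd [-0.14, -0.17, 8.19] [-0.003, -0.007, 0.003]
cmd [-0.14, -0.17, 8.79] [-0.003, -0.007, 0.003]
```

Call:
step_arm(commands=[-0.1, -0.1, 2, 0, 0, 0, 0, -0.1, -0.1, 4.5, 0, 0, 0, 0, -0.1, -0.1, 6.5, 0, 0, 0, 0, -0.1, -0.1, 7.8, 0, 0, 0, 0, -0.1, -0.1, 8.4, 0, 0, 0, 0, -0.1, -0.1, 8.6, 0, 0, 0, 0, -0.1, -0.1, 8.6, 0, 0, 0, 0])

```text
clock: 29.2
eef_pos: [535.6, -25.8, 18.6]
tool_rot: [-3.138, -0.007, 3.08]
force: [0.5, -0.4, -0.7]
width: 28.6
gripper_force: 59.8
```

Call:
step_arm(commands=[0, 0, 0.2, 0, 0, 0, 0, 0, 0, 0.35, 0, 0, 0, 0, 0, 0, 0.35, 0, 0, 0, 0])

```text
clock: 29.5
eef_pos: [536.1, -26.0, 17.5]
tool_rot: [-3.137, -0.005, 3.079]
force: [-4.4, -0.3, 19.7]
width: 28.5
gripper_force: 62.3
```

Call:
step_arm(commands=[0, 0, -0.1, 0, 0, 0, 0, 0, 0, -0.1, 0, 0, 0, 0.48, 0, 0, -0.1, 0, 0, 0, 0.48, 0, 0, -0.1, 0, 0, 0, 0.48, 0, 0, -0.1, 0, 0, 0, 0.48, 0, 0, -4, 0, 0, 0, 0.48, 0, 0, -8.5, 0, 0, 0, 0.48, 0, 0, -13, 0, 0, 0, 0.48, 0, 0, -17, 0, 0, 0, 0.48, 0, 0, -19, 0, 0, 0, 0.48])

```text
clock: 30.5
eef_pos: [538.2, -25.2, 208.0]
tool_rot: [-3.138, -0.003, 3.079]
force: [0.0, -0.7, 0.0]
width: 41.0
gripper_force: 0.0
```

```bash
python3 -c "
from tins import *
d=grab('wrist');tins(d)
rel([438,290,210],[np.pi,0,2.957])"
```

```text
orange px [303.  68.] xy [431.1  25.5] size [29.8 64.5] z 36.1 yaw -0.061
blue px [207. 172.] xy [534.1 -84.4] size [29.8 64.6] z 36.2 yaw -0.06
blue px [258. 169.] xy [534.9 -27.3] size [29.3 65.4] z 36.2 yaw -0.051
cmd [12.09, 30.81, -0.13] [-0.003, 0.0, 0.122]
```

Call:
step_arm(commands=[12.1, 30.8, 0, 0, 0, 0.12, 0.6, 12.1, 30.8, 0, 0, 0, 0.12, 0.6, 12.1, 30.8, 0, 0, 0, 0.12, 0.6, 12.1, 30.8, 0, 0, 0, 0.12, 0.6, 12.1, 30.8, 0, 0, 0, 0.12, 0.6, 12.1, 30.8, 0, 0, 0, 0.12, 0.6, 12.1, 30.8, 0, 0, 0, 0.12, 0.6, 12.1, 30.8, 0, 0, 0, 0.12, 0.6, 12.1, 30.8, 0, 0, 0, 0.12, 0.6])

```text
clock: 31.45
eef_pos: [434.6, 289.4, 203.8]
tool_rot: [-3.136, -0.008, 2.961]
force: [0.4, -0.4, 0.7]
width: 51.4
gripper_force: 0.0
```

Run:
```python
from tins import *
d=grab('wrist'); tins(d); print(pose()[0])
pick(430.5,352.4,-.18)
```

```text
orange px [ 47. 208.] xy [429.8  29.8] size [34.4 65.4] z 36.4 yaw -0.06
blue px [ 13. 295.] xy [536.4 -81.7] size [35.3 62.5] z 35.8 yaw -0.071
blue px [ 42. 287.] xy [534.1 -23.7] size [33.6 69.2] z 36.0 yaw -0.041
blue px [316. 159.] xy [430.2 352.9] size [30.1 63.9] z 34.2 yaw -0.189
[435.22150447 288.20367334 203.74250104]
cmd [1.54, 6.3, 11.35] [-0.006, -0.008, -0.003]
cmd [1.48, 6.35, 19.05] [-0.006, -0.008, -0.003]
```

Call:
step_arm(commands=[1.5, 6.4, 7, 0, 0, 0, 0.6, 1.5, 6.4, 11.4, 0, 0, 0, 0.6, 1.5, 6.4, 11.4, 0, 0, 0, 0.6, 1.5, 6.4, 15, 0, 0, 0, 0.6, 1.5, 6.4, 17.5, 0, 0, 0, 0.6, 1.5, 6.4, 19.1, 0, 0, 0, 0.6, 1.5, 6.4, 19.1, 0, 0, 0, 0.6, 1.5, 6.4, 19.1, 0, 0, 0, 0.6])

```text
clock: 32.3
eef_pos: [431.3, 353.1, 13.2]
tool_rot: [-3.136, -0.007, 2.957]
force: [0.4, 0.6, -0.4]
width: 51.6
gripper_force: 0.0
```

Call:
step_arm(commands=[0, 0, 0, 0, 0, 0, 0, 0, 0, 0, 0, 0, 0, 0, 0, 0, 0, 0, 0, 0, 0, 0, 0, 0, 0, 0, 0, 0, 0, 0, 0, 0, 0, 0, 0, 0, 0, 0, 0, 0, 0, 0, 0, 0, -3, 0, 0, 0, 0, 0, 0, -7, 0, 0, 0, 0, 0, 0, -11, 0, 0, 0, 0, 0, 0, -15, 0, 0, 0, 0])

```text
clock: 33.3
eef_pos: [431.5, 354.4, 165.0]
tool_rot: [-3.137, -0.007, 2.959]
force: [0.4, 0.5, -1.2]
width: 28.6
gripper_force: 59.6
```

```bash
python3 -c "
from tins import *
print(pose()[0]);place(56,61,(150,22))"
```

```text
[431.54927738 354.42075015 164.99111581]
cmd [-16.29, -29.82, 1.52] [-0.004, -0.008, -0.119]
cmd [-16.39, -29.76, 14.32] [-0.004, -0.008, -0.119]
```

Call:
step_arm(commands=[-16.3, -29.8, 1.0, 0, 0, -0.12, 0, -16.3, -29.8, 1.0, 0, 0, -0.12, 0, -16.3, -29.8, 1.0, 0, 0, -0.12, 0, -16.3, -29.8, 1.0, 0, 0, -0.12, 0, -16.3, -29.8, 1.0, 0, 0, -0.12, 0, -16.3, -29.8, 1.0, 0, 0, -0.12, 0, -16.3, -29.8, 1.0, 0, 0, -0.12, 0, -16.3, -29.8, 1.0, 0, 0, -0.12, 0, -16.3, -29.8, 4, 0, 0, -0.12, 0, -16.3, -29.8, 6, 0, 0, -0.12, 0])

```text
clock: 34.3
eef_pos: [537.3, 31.5, 102.9]
tool_rot: [-3.138, -0.007, 3.078]
force: [0.1, -0.3, -1.4]
width: 28.8
gripper_force: 59.7
```

```bash
python3 -c "
from tins import *
print(pose()[0]);place(56,61,(22,16))"
```

```text
[537.27831795  31.53802826 102.91115969]
cmd [-0.09, 0.03, 8.09] [-0.004, -0.007, -0.0]
cmd [-0.09, 0.03, 8.69] [-0.004, -0.007, -0.0]
```

Call:
step_arm(commands=[-0.1, 0, 2, 0, 0, 0, 0, -0.1, 0, 4.5, 0, 0, 0, 0, -0.1, 0, 6.5, 0, 0, 0, 0, -0.1, 0, 7.8, 0, 0, 0, 0, -0.1, 0, 8.4, 0, 0, 0, 0, -0.1, 0, 8.6, 0, 0, 0, 0, -0.1, 0, 8.7, 0, 0, 0, 0, -0.1, 0, 8.8, 0, 0, 0, 0, -0.1, 0, 8.8, 0, 0, 0, 0])

```text
clock: 35.2
eef_pos: [538.4, 31.8, 16.6]
tool_rot: [-3.138, -0.006, 3.079]
force: [-0.9, -0.9, 5.8]
width: 28.6
gripper_force: 60.3
```

Contact with the floor. Release and lift.

Call:
step_arm(commands=[0, 0, 0, 0, 0, 0, 0.48, 0, 0, 0, 0, 0, 0, 0.48, 0, 0, 0, 0, 0, 0, 0.48, 0, 0, 0, 0, 0, 0, 0.48, 0, 0, -4, 0, 0, 0, 0.48, 0, 0, -8.5, 0, 0, 0, 0.48, 0, 0, -13, 0, 0, 0, 0.48, 0, 0, -17, 0, 0, 0, 0.48, 8, 0, -20, 0, 0, 0, 0.48, 8, 0, -20, 0, 0, 0, 0.48])

```text
clock: 36.2
eef_pos: [458.3, 37.7, 217.4]
tool_rot: [-3.138, -0.006, 3.079]
force: [-0.1, 0.2, 0.2]
width: 41.3
gripper_force: 0.0
```

Run:
```python
from tins import *
d=grab('wrist','w14');tins(d)
grab('scene','s14');t=grab('top','t14')
o=np.zeros((600,800,3),np.uint8);o[:384,:512]=cv2.imread('pics/w14.png')
s=cv2.imread('pics/s14.png')[130:320,70:420];o[384:584,:368]=cv2.resize(s,(368,200))
s=cv2.imread('pics/t14.png')[100:270,130:360];o[384:597,512:800]=cv2.resize(s,(288,213))
cv2.imwrite('pics/f14.png',o)
```

```text
orange px [248. 147.] xy [429.8  25.9] size [29.2 63.3] z 36.3 yaw -0.061
blue px [166. 235.] xy [532.1 -83.6] size [30.2 65.6] z 36.6 yaw -0.057
blue px [214. 229.] xy [532.8 -26.5] size [30.  64.9] z 35.9 yaw -0.056
blue px [258. 232.] xy [535.3  30.9] size [29.  65.9] z 36.3 yaw -0.06
```

View pics/f14.png

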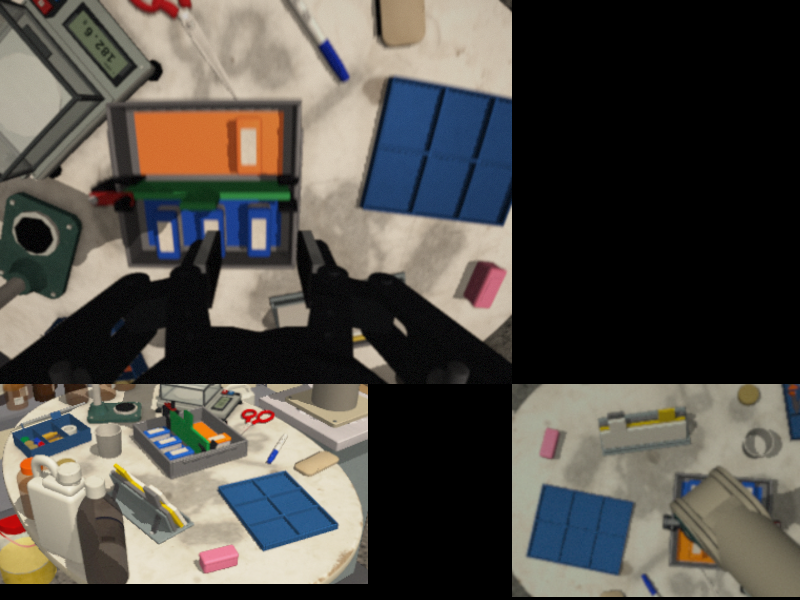

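The bin is empty. The orange tin is at (248,147) on the orange floor, and three blue tins are at (166,235), (214,229) and (258,232) on the blue floor. All are flat with lids at z 36. The divider is standing, the latch is closed at (115,197), and the three sheets still lean on the stand.

```bash
python3 -c "
from cell import ctrl
print(ctrl.finish_job())"
```

```text
the job is handed in; nothing more can be done
None
```

The job is done and handed in at about 36 s: the green divider stands on the crate floor with the latch closed over it, and all four tins (one orange, three blue) lie flat on their own sides.

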